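Fit a filter cartridge past the sprung flap of a water filter

TASK

Take the filter cartridge by its neck and load it into the water filter: open the sprung flap by pushing the cartridge's foot gently down on the flap's free front part, keep the flap held back against its spring while you move the cartridge over to the hinge side, then slide it down the shaft below. Press it until you feel the valve plate at the bottom go fully home, without ramming it, and let go, leaving the cartridge upright in the shaft. Never force the flap near its hinge, where it breaks, and leave the other things where they stand.

Things in the scene. Friction and masses are not known exactly. Their poses are not given: they have to be found in the camera images.
- cartridge_mid (a point): Filter cartridge: flat white block with grey ribs, standing left of the filter. Body 20 (its x) x 46 (y) x 94 high, edges rounded 2.5, with a neck 20 (x) x 30 (y) x 28 high on top: 122 in all, about 160 g. Point: centre, 61 above its foot; z up its length. Same turned half round. Grip the neck, on either pair of faces: once in, only the neck and 6 to 22 of body stand out.
- housing: Water filter: white box fixed to the worktop, 100 x 100, 118 high, with a tank (112 high) behind at its +x and a steel nozzle in front at -x. Origin under the box's centre, z up. In the top is the mouth, x -30 to +20, y -28 to +28, shut by the flap. The shaft lies below its tank side.
- shaft (a point): Shaft axis at the level of the filter's top (housing x +6.8, y 0; same axes). Shaft: 22.4 along x, 49 along y (cartridge thickness along x), begins 50 below the top, with 5 mm lead-in slopes at its front and both y sides. At its bottom is the valve plate, 66 to 82 below the top before it is pressed: this differs, cannot be seen and must be felt.
- ledge (a point): Middle of the ledge in front of the shaft, 50 below the filter's top: housing x -20, y 0. The ledge runs from housing x -30 to -9.4, so the cartridge's foot must be less than 50 deep while it moves across to the shaft.
- hinge (a point): Middle of the flap's hinge line, at the tank side of the mouth, 3 below the filter's top: housing x +20, y 0; the hinge runs along y.
- flap (a joint): Flap angle, rad: 0 shut (level), 1.55 hanging down against the tank-side wall. A spring always shuts it (0.12 N m shut, 0.14 N m open): about 5 N at 26 mm from the hinge, far more close to the hinge; at its free edge about 3 N.
- flap_edge (a point): The flap: aluminium leaf reaching 46 from the hinge to the front, 53 wide, 3 thick, upper face 3 below the filter's top when shut. Point: middle of its free edge. Swings down into the filter; hanging, it is clear of the shaft. It breaks if pushed with more than 20 N, as when pushed near the hinge (over the shaft) or jammed on the wall.
- valve (a joint): How far the valve plate is pressed down, m: 0 untouched, 0.006 fully home on a hard stop. It moves stiffly (about 7 N) and stays where it is pressed. It must not be rammed (over 35 N).
- mug: white mug with a handle, 92x127x95, standing left of the cartridge; leave it alone. Origin under its centre.
- garlic_bulb: garlic bulb, 56 across, on the left; leave it alone. Origin under its centre.
- lemon: yellow lemon, 71x53x51, lying on the left; leave it alone. Origin under its centre.
- timer: round egg timer, 62 across, 57 high, at the back left; leave it alone. Origin under its centre.
- spice_jar: spice jar with green cap, 46 across, 106 high, behind the filter; leave it alone. Origin under its centre.
- honey: honey jar with red lid, 62 across, 86 high, at the back right; leave it alone. Origin under its centre.
- small_spoon: teaspoon, 137 long, lying in front of the toaster; leave it alone. Origin under its centre.
- tin: food tin, 75 across, 110 high, on the right; leave it alone. Origin under its centre.
There are look-alikes about, which are no part of the job. Of the things that look like the part that bears cartridge_mid, the middle-sized one is meant.

How it is judged (in metres and radians):
On the way:
1. the cartridge holds the flap open (more than 0.8 rad) (value of joint flap above 0.8 rad and contact force between cartridge and flap above 0.3 N), for 0.2 s.
At the end, for the whole second after the job is handed in: The cartridge is in the shaft (its middle within 12 mm of the shaft's axis in plan and at most 111 mm above the worktop), upright within 0.14 rad, at rest and let go, with the valve plate pressed at least 5 of its 6 mm (value of joint valve above 0.005 m and horizontal distance between cartridge_mid and shaft below 0.012 m and angle between cartridge_mid's own z axis and vertical below 0.14 rad and z of cartridge_mid in the frame of housing below 0.111 m and linear speed of cartridge below 0.02 m/s); the robot touches nothing.
It fails at once if the flap is pushed by the cartridge with more than 20 N (contact force between cartridge and flap above 20 N).
It fails at once if the flap is pushed by the fingers with more than 20 N (contact force between the fingers and flap above 20 N).
It fails at once if the valve plate is rammed: the cartridge presses on it with more than 35 N (contact force between cartridge and valve above 35 N).
It fails at once if the cartridge is pushed against the filter with more than 40 N (contact force between cartridge and housing above 40 N).
It fails at once if another thing on the worktop is moved more than 30 mm (distance of any of mug, garlic_bulb, lemon, timer, spice_jar, honey, small_spoon, tin from where it was at the start of the episode above 0.03 m).
It also fails if it takes over 45 s, if anything falls off the work surface, if the arm or the gripper's body presses on something with over 40 N, if the wrist force passes 120 N, or if a joint passes its speed limit or range.

ROBOT

A 6-joint arm with a two-finger parallel gripper is mounted at the origin on the work surface; the furniture and walls round the work are solid. World frame = base frame: x ahead of the robot, y to its left, z up, the work surface at z = 0. Lengths are in mm, angles in rad, forces in N, time in s.
With the tool pointing down it reaches from about 275 to 750 mm from the base axis. Payload 10.2 kg.
Tool frame: the origin (TCP) lies between the finger pads; the fingertips stand 17 mm ahead of it and the grasp point (between the pads) lies 2 mm behind it (tips_ahead is the distance from the TCP to the fingertips, in mm); z points along the fingers, y is the line along which they close (so a half turn about z gives the same grasp; the last joint's range is limited). The gripper opens to 85 mm and grips with 20 to 120 N. Pads are 22 mm wide; open, the fingers measure 114 mm over their backs; the gripper's body (76 mm by 85 mm) begins 54 mm behind the grasp point. The pads swing forward as they close: fully open they stand 13 mm farther back than shut.
Start: joints at [-1.55, 0.313, 1.498, -0, 1.331, -0.223], TCP at [126.717, -509.484, 248.294] pointing down, gripper open.
Joint ranges: [-2.94, 2.94], [-0.97, 2.17], [0.19, 2.56], [-1.23, 4.37], [0.02, 3.11], [-2.88, 2.88]. Speed limits (rad/s): [2.39, 2.39, 3.01, 3.14, 3.14, 3.14].

INTERFACE

Orientations are given as a unit quaternion [w, x, y, z].
In Python, from rig import sense, capture, finish_job, boxes_of, tips_ahead gives the robot as it stands.
- The arm moves only by the tool drive_tool, never from a script. Its argument "commands" is text: rows parted by semicolons, each of 7 numbers parted by spaces: the shift along the world's x, y, z in units of 0.1 m (1.0 is 0.1 m), then the turn, a rotation vector about the world's x, y, z in units of pi/4 rad (1.0 is pi/4 rad), then the opening in per cent of the stroke, from 0 (shut) to 100 (fully open). A call has 1 to 20 rows; each row shifts and turns the commanded pose from where the row before left it; what a row does not reach is not made up. A row lasts 1/12 s, in which the tool goes at most 41.7 mm and 7.16 degrees, less where a joint would pass 70% of its speed; a pose out of reach is approached as far as the arm can. A call with a number of a shift or a turn outside -1 to 1 is refused whole. A call with a gripper value outside its range is refused whole. The fingers move at their own pace and stop on an object; "force" is the grip in N (left out, the last holds). Time passes only in rows, so rows that do not move let the fingers close. It gives the time, the measured TCP pose, the force, the opening and the grip force at its end, in the units of the state.
- sense(): the state, without advancing time (a new reading comes with each control period).
- capture(name): name is "side" or "top"; returns a dict with "pixels" (384x512x3 uint8, blue, green, red), "fov_y" (degrees; the focal length in pixels is half the picture's height over the tangent of half this angle, whatever the lens; pixels are square), "cx", "cy" (the principal point, pixels), "position" and "attitude" of the camera in the world. Camera axes: x right, y down, z forward; pixel columns grow to the right and rows downward; lengths in mm; the calibration is good to about 2 mm. A picture is of the moment at which its call begins. There is no depth.
- finish_job(): hands the job in; it is judged then, once.
Trained networks look in a picture, given as the dict that the camera call returned (one of the last four; its "shot" number tells which), for a name from the list of things; names that differ only in an ending like _2 or _b are one class to them, and where a whole thing is asked for, a point or a joint stands for the part that bears it (a point fixed in the world has none). Each returns a list of dicts, best first, with "confidence" (0 to 1); they miss things now and then, are a little off and sometimes report something else, mostly with a low value. They report only what shows in the picture. A call takes as long as a camera call. They do not tell look-alikes from the thing itself.
- boxes_of(picture, name): "position" ([column, row] in pixels, amid what is visible of it).
The state is a dict: "time_s": time; "joints": joint angles; "dq": joint speeds; "tau": joint torques, N m; "eef_pos": TCP position; "ee_rot": TCP orientation; "force": force on the tool from outside, world axes, zero at the start; "wrist_torque": the same for the moment, N m; "grip_width": opening from 0.0 (shut) to 1.0 (fully open); "grip_force": force on a finger pad.
Only numpy, scipy, OpenCV 4.12 (cv2) and the standard library are available. Lean on these libraries where they do the work, as an engineer would, in place of code of your own. Each camera call takes 0.05 s, during which the arm holds its last target. There are 200 camera calls.

## Working session

There is one attempt and no reset: what is moved stays moved. The work goes in short steps, Python scripts to look and compute and a tool call to move; the robot and the scene stay as the last step left them, time stands still between calls to the robot, and variables do not carry over. Pictures are saved under pics/ and viewed, at most 10 in all, crops included, and the job is handed in when it is done.

Besides the shell and the picture viewer there is one more tool, called after "Request:" as name(argument=value, ...) on one line, values as JSON. drive_tool: Moves the arm, as the interface text tells. Shifts and turns lie within -1 to 1; 1 stands for 0.1 m of shift or pi/4 rad of turn. Its arguments: {"type":"object","properties":{"commands":{"type":"string"},"force":{"type":"number"}},"required":["commands"]}

```bash
mkdir -p pics; ls
cat > h.py <<'E'
import numpy as np, cv2
from rig import *
from scipy.spatial.transform import Rotation as R
def cam(p):
    f=192/np.tan(np.radians(p["fov_y"])/2); q=np.array(p["attitude"],float)
    M=R.from_quat([q[1],q[2],q[3],q[0]]).as_matrix() if q.size==4 else q.reshape(3,3)
    return f,M,np.array(p["position"],float)
def ray(p,uv):
    f,M,c=cam(p); d=M@np.array([(uv[0]-p["cx"])/f,(uv[1]-p["cy"])/f,1]); return c,d
def atz(p,uv,z):
    c,d=ray(p,uv); return c+d*(z-c[2])/d[2]
def proj(p,X):
    f,M,c=cam(p); v=M.T@(np.array(X,float)-c); return [p["cx"]+f*v[0]/v[2],p["cy"]+f*v[1]/v[2]]
E
python3 - <<'E'
from h import *
ims=[]
for n in("top","side"):
    p=capture(n);ims.append(p["pixels"]); print(n,p["fov_y"],p["cx"],p["cy"],p["position"],p["attitude"])
    cv2.imwrite(f"pics/{n}1.png",cv2.resize(p["pixels"],(800,600),interpolation=cv2.INTER_CUBIC))
    for nm in("cartridge_mid","housing","flap_edge","mug"):
        for b in boxes_of(p,nm)[:4]: print(nm,np.round(b["position"],1),round(b["confidence"],2),atz(p,b["position"],115).round())
s=sense();print(s)
E
```

```text
pics
top 42.74748023501014 255.88207111888852 188.42735803688194 [ 378.81433485   23.98802146 1428.42088715] [ 0.03153739 -0.69598805  0.71600707 -0.04404434]
cartridge_mid [253.1 215.1] 0.7 [448.   8. 115.]
cartridge_mid [266.9 251.7] 0.5 [350. -26. 115.]
cartridge_mid [356.7 142.3] 0.27 [ 639. -280.  115.]
housing [302.5 187.7] 0.79 [ 518. -127.  115.]
housing [166.9 233.9] 0.41 [404. 239. 115.]
flap_edge [309.1 192.1] 0.81 [ 506. -144.  115.]
flap_edge [228.2 197.8] 0.27 [496.  74. 115.]
flap_edge [303.8 188.8] 0.19 [ 515. -131.  115.]
mug [197.1 219.6] 0.85 [440. 158. 115.]
side 53.94611296991824 259.90638786222945 194.91786889597898 [-70.99542835 384.82836893 926.4814602 ] [ 0.1664915  -0.43988066  0.82855403 -0.3037825 ]
cartridge_mid [273.2 219.5] 0.89 [417.  23. 115.]
cartridge_mid [274.  261.6] 0.78 [310.  95. 115.]
cartridge_mid [264.  158.1] 0.64 [626. -90. 115.]
cartridge_mid [304.9 219.5] 0.61 [369. -48. 115.]
housing [298.3 183.5] 0.65 [ 482. -113.  115.]
flap_edge [301.7 176.7] 0.55 [ 498. -137.  115.]
flap_edge [174.2 257.2] 0.28 [460. 293. 115.]
mug [303.8 173.6] 0.16 [ 505. -150.  115.]
{'time_s': 0.5, 'joints': array([-1.55038669e+00,  3.12933192e-01,  1.49774358e+00,  1.28524370e-05,
        1.33097790e+00, -2.23406680e-01]), 'dq': array([-0.00062743, -0.00061587, -0.00090856, -0.00095095,  0.00033958,
       -0.00093483]), 'tau': array([-1.56704973e-03, -4.11934018e+01, -2.59766740e+01, -2.24081859e-04,
        7.43446108e-04, -3.83014196e-06]), 'eef_pos': array([ 126.72680491, -509.47299571,  248.26075869]), 'ee_rot': array([-3.02183250e-05,  9.92578584e-01,  1.21604909e-01,  9.35224365e-06]), 'force': array([ 0.2568426 ,  0.30239541, -0.74511387]), 'wrist_torque': array([-0.02396949, -0.02005578, -0.00101141]), 'grip_force': 0.0, 'grip_width': 0.9975691921856392}
```

View pics/top1.png

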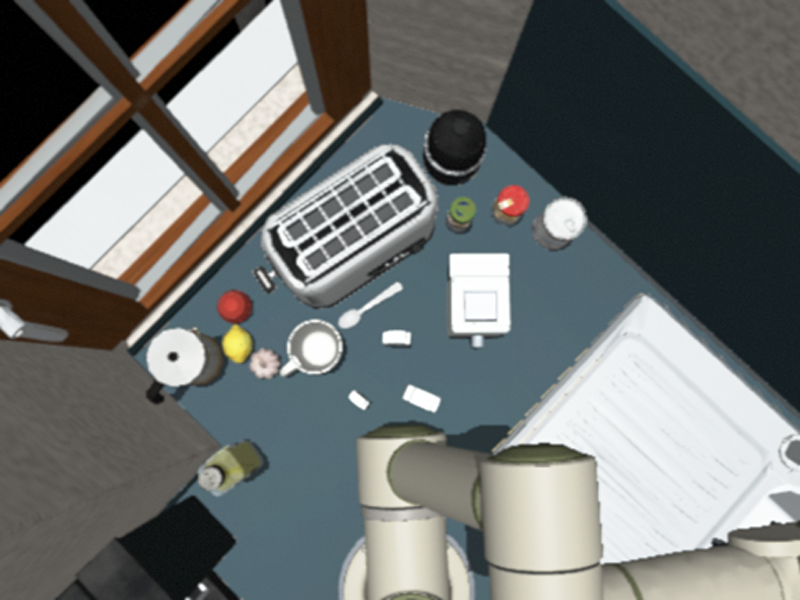

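View pics/side1.png

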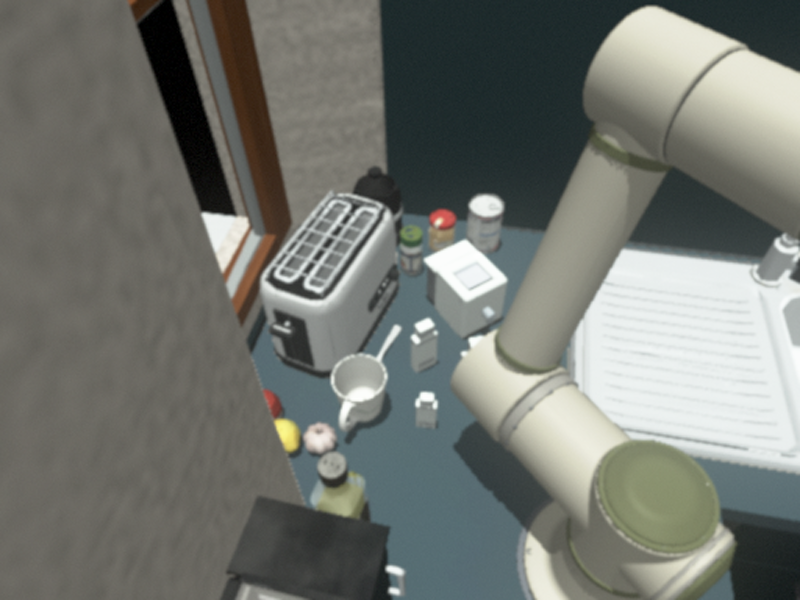

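The pictures show three white cartridges. In 800-px top view the small one is at (358,400), the large one at (421,398), and the middle one at (397,338), left of the filter at (480,295). I'll fit the poses next.

```bash
cat >> h.py <<'E'
def boxpts(x,y,yaw,lx,ly,z0,z1,ox=0,oy=0):
    c,s=np.cos(yaw),np.sin(yaw); P=[]
    for a in(-.5,.5):
        for b in(-.5,.5):
            for z in(z0,z1):
                u,v=ox+a*lx,oy+b*ly; P.append([x+c*u-s*v,y+s*u+c*v,z])
    return P
def sil(p,boxes,U,off,shape):
    m=np.zeros(shape,np.uint8)
    for b in boxes:
        q=np.array([proj(p,X) for X in b]); q=((q-off+.5)*U*16).astype(np.int32)
        cv2.fillConvexPoly(m,cv2.convexHull(q.reshape(-1,1,2)),255,shift=4)
    return m>0
def crop(p,cx,cy,w,U):
    o=np.array([int(cx-w),int(cy-w)]); im=p["pixels"][o[1]:o[1]+2*w,o[0]:o[0]+2*w]
    return cv2.resize(im,None,fx=U,fy=U,interpolation=cv2.INTER_CUBIC),o
E
python3 - <<'E'
from h import *
from scipy.optimize import minimize
U=8;d={}
P={n:capture(n) for n in("top","side")}
C={"top":(253,216),"side":(272,221)}
for n in P:
    im,o=crop(P[n],*C[n],24,U); g=im.min(2); t,m=cv2.threshold(g,0,255,cv2.THRESH_OTSU)
    k,l=cv2.connectedComponents(m); c=l[24*U-20:24*U+20,24*U-20:24*U+20]; c=np.bincount(c[c>0]).argmax()
    d[n]=(l==c,o); print(n,t,d[n][0].sum())
def cost(v,names):
    b=[boxpts(v[0],v[1],v[2],20,46,0,94),boxpts(v[0],v[1],v[2],20,30,94,122)]
    r=0
    for n in names:
        m,o=d[n]; s=sil(P[n],b,U,o,m.shape); r+=1-(m&s).sum()/(m|s).sum()
    return r
for names in(["top"],["side"],["top","side"]):
    best=None
    for yaw in np.linspace(-1.5,1.5,9):
        r=minimize(cost,[450,8,yaw],args=(names,),method="Nelder-Mead",options=dict(initial_simplex=[[450,8,yaw],[458,8,yaw],[450,16,yaw],[450,8,yaw+.3]]))
        if best is None or r.fun<best.fun: best=r
    print(names,best.x.round(3),best.fun)
T=[]
for n in P:
    m,o=d[n]; im,_=crop(P[n],*C[n],24,U); v=best.x
    s=sil(P[n],[boxpts(v[0],v[1],v[2],20,46,0,94),boxpts(v[0],v[1],v[2],20,30,94,122)],U,o,m.shape)
    cn,_=cv2.findContours(s.astype(np.uint8),0,2); cv2.drawContours(im,cn,-1,(0,0,255),1); T.append(im)
b=[]
for n,c in(("top",(307,187)),("side",(298,184))):
    im,o=crop(P[n],*c,35,6); im=im[:384,:384]
    im=cv2.resize(crop(P[n],*c,32,6)[0],(384,384)); print(n,crop(P[n],*c,32,6)[1]); b.append(im)
cv2.imwrite("pics/a.png",cv2.resize(np.vstack([np.hstack(T),np.hstack(b)]),(600,600)) if 0 else cv2.resize(np.vstack([cv2.resize(np.hstack(T),(768,384)),np.hstack(b)]),(600,600)))
E
```

```text
top 158.0 9509Traceback (most recent call last):
  File "<stdin>", line 8, in <module>
ValueError: attempt to get argmax of an empty sequence
```

```bash
cat > fit.py <<'E'
from h import *
from scipy.optimize import minimize
U=8;d={}
P={n:capture(n) for n in("top","side")}
C={"top":(253,216),"side":(272,221)}
for n in P:
    im,o=crop(P[n],*C[n],24,U); g=im.min(2); m=(g>90).astype(np.uint8)
    k,l=cv2.connectedComponents(m); c=l[24*U-30:24*U+30,24*U-30:24*U+30]; c=np.bincount(c[c>0]).argmax()
    d[n]=(l==c,o); print(n,d[n][0].sum(),np.percentile(g,[5,30,50,70,95]))
def cost(v,names):
    b=[boxpts(v[0],v[1],v[2],20,46,0,94),boxpts(v[0],v[1],v[2],20,30,94,122)]
    r=0
    for n in names:
        m,o=d[n]; s=sil(P[n],b,U,o,m.shape); r+=1-(m&s).sum()/(m|s).sum()
    return r
for names in(["top"],["side"],["top","side"]):
    best=None
    for yaw in np.linspace(-1.5,1.5,9):
        r=minimize(cost,[450,8,yaw],args=(names,),method="Nelder-Mead",options=dict(initial_simplex=[[450,8,yaw],[458,8,yaw],[450,16,yaw],[450,8,yaw+.3]]))
        if best is None or r.fun<best.fun: best=r
    print(names,best.x.round(3),best.fun)
T=[]
for n in P:
    m,o=d[n]; im,_=crop(P[n],*C[n],24,U); v=best.x
    s=sil(P[n],[boxpts(v[0],v[1],v[2],20,46,0,94),boxpts(v[0],v[1],v[2],20,30,94,122)],U,o,m.shape)
    for q,col in((s,(0,0,255)),(m,(0,255,0))):
        cn,_=cv2.findContours(q.astype(np.uint8),0,2); cv2.drawContours(im,cn,-1,col,1)
    T.append(im)
b=[]
for n,c in(("top",(307,187)),("side",(298,184))):
    im,o=crop(P[n],*c,32,6); print(n,o); b.append(im)
cv2.imwrite("pics/a.png",cv2.resize(np.vstack([cv2.resize(np.hstack(T),(768,384)),np.hstack(b)]),(600,600)))
E
python3 fit.py
```

```text
top 12480 [ 81.  83.  83.  84. 243.]
side 142410 [ 91.  93.  96. 126. 209.]
['top'] [ 4.4977e+02  8.1980e+00 -3.1000e-02] 0.1782852564102564
['side'] [ 4.52481e+02  7.97000e+00 -2.08000e-01] 0.7725380051258646
['top', 'side'] [ 4.50073e+02  7.84000e+00 -3.20000e-02] 0.9540652024490501
top [275 155]
side [266 152]
```

View pics/a.png

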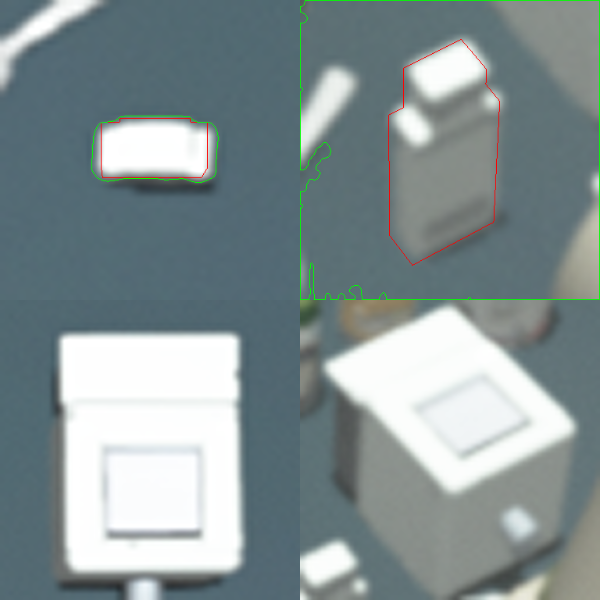

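Overlay puts the cartridge at about (450, 8), yaw about −0.03, standing with its thin side along world x. The mouth outline in the crop runs (105,447)–(201,537) from the top, and from the side its corners are (415,408), (488,376), (530,422) and (458,457).

Run:
```python
from h import *
from scipy.optimize import least_squares
P={n:capture(n) for n in("top","side")}
k=64/300
t=np.array([[105,447],[201,447],[201,537],[105,537]],float)-[0,300]; s=np.array([[415,408],[488,376],[530,422],[458,457]],float)-[300,300]
D={"top":t*k+[275,155]-.5,"side":s*k+[266,152]-.5}
ob=np.array([[20,28],[20,-28],[-30,-28],[-30,28]])
def pts(v,z=118):
    c,q=np.cos(v[2]),np.sin(v[2]); return [[v[0]+c*a-q*b,v[1]+q*a+c*b,z] for a,b in ob]
def res(v,ns): return np.concatenate([(np.array([proj(P[n],X) for X in pts(v)])-D[n]).ravel() for n in ns])
for n in P: print(n,[atz(P[n],q,118).round(1)[:2] for q in D[n]])
for ns in(["top"],["side"],["top","side"]):
    r=least_squares(res,[515,-135,0],x_scale=[10,10,.1],args=(ns,)); print(ns,r.x.round(3),r.fun.round(1))
# cartridge neck top in side: corners of neck top face
```

```text
top [array([ 523.1, -111.9]), array([ 521.6, -167.1]), array([ 469.8, -164.9]), array([ 471.3, -109.9])]
side [array([ 522.4, -112.5]), array([ 518.7, -168. ]), array([ 472.2, -164.6]), array([ 474.2, -109.4])]
['top'] [ 5.01419e+02 -1.38618e+02 -3.30000e-02] [-0.2  0.3  0.1  0.4  0.2 -0.3 -0.1 -0.4]
['side'] [ 5.01914e+02 -1.38981e+02 -6.50000e-02] [-0.3 -0.2 -0.2 -0.3  0.5  0.4  0.   0.1]
['top', 'side'] [ 5.01593e+02 -1.38720e+02 -4.50000e-02] [-0.1  0.1  0.2  0.5  0.1 -0.2 -0.2 -0.6 -0.3  0.  -0.5 -0.3  0.6  0.3
  0.3  0.3]
```

Request:
drive_tool(commands="0.16 0.26 0 0 0 0.082 100;0.16 0.26 0 0 0 0.082 100;0.16 0.26 0 0 0 0.082 100;0.16 0.26 0 0 0 0.082 100;0.16 0.26 0 0 0 0.082 100;0.16 0.26 0 0 0 0.082 100;0.16 0.26 0 0 0 0.082 100;0.16 0.26 0 0 0 0.082 100;0.16 0.26 0 0 0 0.082 100;0.16 0.26 0 0 0 0.082 100;0.16 0.26 0 0 0 0.082 100;0.16 0.26 0 0 0 0.082 100;0.16 0.26 0 0 0 0.082 100;0.16 0.26 0 0 0 0.082 100;0.16 0.26 0 0 0 0.082 100;0.16 0.26 0 0 0 0.082 100;0.16 0.26 0 0 0 0.082 100;0.16 0.26 0 0 0 0.082 100;0.16 0.26 0 0 0 0.082 100;0.16 0.26 0 0 0 0.082 100", force=30)

```text
time_s: 2.47
eef_pos: [447.3, 12.1, 248.4]
ee_rot: [0.0, 0.72, 0.694, 0.0]
force: [0.1, -0.2, 0.1]
grip_width: 1.001
grip_force: 0.0
```

```bash
cat > st.py <<'E'
from h import *
s=sense(); q=s["ee_rot"]; M=R.from_quat([q[1],q[2],q[3],q[0]]).as_matrix()
print(round(s["time_s"],2),s["eef_pos"].round(1),"yaw",np.arctan2(M[1,0],M[0,0]).round(3),"z",M[:,2].round(4),"F",s["force"].round(1),"T",s["wrist_torque"].round(2),"grip",round(s["grip_width"],3),s["grip_force"])
E
python3 st.py; python3 -c "
from rig import *
print(tips_ahead() if callable(tips_ahead) else tips_ahead)"
```

```text
2.47 [447.3  12.1 248.4] yaw 1.535 z [ 4.e-04 -2.e-04 -1.e+00] F [ 0.1 -0.2  0.1] T [-0.05 -0.05 -0.01] grip 1.001 0.0
17.0
```

Request:
drive_tool(commands="0.027 -0.041 -0.3 0 0 0 100;0 0 -0.3 0 0 0 100;0 0 -0.3 0 0 0 100;0 0 -0.25 0 0 0 100;0 0 -0.15 0 0 0 100;0 0 -0.064 0 0 0 100;0 0 0 0 0 0 100;0 0 0 0 0 0 40;0 0 0 0 0 0 20;0 0 0 0 0 0 10;0 0 0 0 0 0 10;0 0 0 0 0 0 10;0 0 0 0 0 0 10;0 0 0 0 0 0 10", force=40)

```text
time_s: 3.63
eef_pos: [449.6, 6.3, 112.4]
ee_rot: [0.0, 0.721, 0.693, 0.0]
force: [-1.9, 0.2, 6.5]
grip_width: 0.23
grip_force: 39.6
```

```bash
python3 st.py
```

```text
3.63 [449.6   6.3 112.4] yaw 1.532 z [ 7.e-04 -3.e-04 -1.e+00] F [-1.9  0.2  6.5] T [-0.05  0.32 -0.03] grip 0.23 39.592575430870056
```

Request:
drive_tool(commands="0 0 0.1 0 0 0 10;0 0 0.2 0 0 0 10;0 0 0.3 0 0 0 10;0 0 0.3 0 0 0 10;0 0 0.3 0 0 0 10;0 0 0.25 0 0 0 10;0.05 -0.15 0.1 0 0 0 10;0.05 -0.21 0 0 0 0 10;0.05 -0.21 0 0 0 0 10;0.05 -0.22 0 0 0 0 10;0.05 -0.22 0 0 0 0 10;0.05 -0.22 0 0 0 0 10;0.05 -0.21 0 0 0 0 10;0 0 0 0 0 0 10;0 0 0 0 0 0 10;0 0 0 0 0 0 10")

```text
time_s: 4.97
eef_pos: [484.2, -137.0, 266.6]
ee_rot: [-0.0, 0.721, 0.693, -0.0]
force: [0.1, 0.1, -1.5]
grip_width: 0.227
grip_force: 39.4
```

```bash
python3 st.py
python3 - <<'E'
from h import *
b=[]
s=sense();x,y,z=s["eef_pos"]
for n in("top","side"):
    p=capture(n); c=proj(p,[490,-138,140]); im,o=crop(p,c[0],c[1],40,7); print(n,o)
    F=np.array(boxpts(x,y+1.5,-.036,20,46,z-112.4,z-112.4+94))
    for a in range(8):
        for e in(1,2,4):
            if not a&e:
                q=[tuple(int(v) for v in (np.array(proj(p,F[i]))-o+.5)*7) for i in(a,a|e)]; cv2.line(im,q[0],q[1],(0,0,255),1)
    H=[boxpts(501.6,-138.7,-.04,50,56,118,118,-5,0),boxpts(501.6,-138.7,-.04,100,100,118,118)]
    for B in H:
        q=[((np.array(proj(p,B[i]))-o+.5)*7).astype(int) for i in(0,2,6,4)]; cv2.polylines(im,[np.array(q)],True,(0,160,0),1)
    b.append(cv2.resize(im,(400,400)))
cv2.imwrite("pics/b.png",np.hstack(b))
E
```

```text
4.97 [ 484.2 -137.   266.6] yaw 1.532 z [-7.e-04  7.e-04 -1.e+00] F [ 0.1  0.1 -1.5] T [ 0.01  0.01 -0.01] grip 0.227 39.42554712295532
top [268 157]
side [264 132]
```

View pics/b.png

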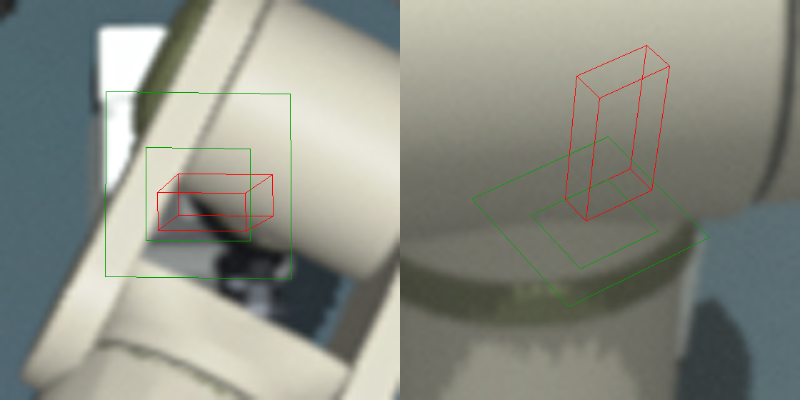

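Both views are blocked by the arm here, so I'll continue on the fits and the force reading.

Request:
drive_tool(commands="0 -0.02 -0.1 0 0 0 10;0 0 -0.12 0 0 0 10;0 0 -0.1 0 0 0 10;0 0 -0.04 0 0 0 10;0 0 -0.03 0 0 0 10;0 0 -0.03 0 0 0 10;0 0 -0.02 0 0 0 10;0 0 -0.02 0 0 0 10;0 0 0 0 0 0 10;0 0 0 0 0 0 10")

```text
time_s: 5.9
eef_pos: [484.6, -139.5, 221.2]
ee_rot: [0.0, 0.721, 0.693, 0.0]
force: [-0.2, 1.6, 2.3]
grip_width: 0.23
grip_force: 40.0
```

```bash
python3 st.py
```

```text
5.9 [ 484.6 -139.5  221.2] yaw 1.532 z [ 8.e-04 -1.e-04 -1.e+00] F [-0.2  1.6  2.3] T [0.4  0.12 0.04] grip 0.23 39.95876491069794
```

Request:
drive_tool(commands="0 0.01 0 0 0 0 10;0 0.01 0 0 0 0 10;0 0 0 0 0 0 10")

```text
time_s: 6.15
eef_pos: [484.6, -137.9, 221.2]
ee_rot: [0.001, 0.721, 0.693, -0.0]
force: [-0.2, -1.4, 1.9]
grip_width: 0.228
grip_force: 40.0
```

```bash
python3 st.py
```

```text
6.15 [ 484.6 -137.9  221.2] yaw 1.532 z [ 7.0e-04 -1.4e-03 -1.0e+00] F [-0.2 -1.4  1.9] T [-0.45  0.15 -0.03] grip 0.228 40.033743381500244
```

Request:
drive_tool(commands="0 -0.01 -0.03 0 0 0 10;0 0 -0.03 0 0 0 10;0 0 -0.03 0 0 0 10;0 0 -0.03 0 0 0 10;0 0 -0.03 0 0 0 10;0 0 0 0 0 0 10")

```text
time_s: 6.65
eef_pos: [484.0, -138.4, 204.9]
ee_rot: [-0.001, 0.721, 0.693, -0.0]
force: [-1.5, -0.7, 1.1]
grip_width: 0.228
grip_force: 39.8
```

```bash
python3 st.py
```

```text
6.65 [ 484.  -138.4  204.9] yaw 1.532 z [-1.9e-03  8.0e-04 -1.0e+00] F [-1.5 -0.7  1.1] T [-0.05  0.42  0.04] grip 0.228 39.82665181159973
```

Request:
drive_tool(commands="0 0 -0.03 0 0 0 10;0 0 -0.03 0 0 0 10;0 0 -0.03 0 0 0 10;0 0 -0.03 0 0 0 10;0 0 -0.03 0 0 0 10;0 0 -0.02 0 0 0 10;0 0 0 0 0 0 10;0 0 0 0 0 0 10")

```text
time_s: 7.32
eef_pos: [483.9, -138.4, 188.1]
ee_rot: [-0.001, 0.721, 0.693, -0.0]
force: [-2.6, 0.2, -5.2]
grip_width: 0.226
grip_force: 39.1
```

```bash
python3 st.py
```

```text
7.32 [ 483.9 -138.4  188.1] yaw 1.532 z [-2.1e-03  8.0e-04 -1.0e+00] F [-2.6  0.2 -5.2] T [-0.06  0.71  0.13] grip 0.226 39.11120295524597
```

Request:
drive_tool(commands="0 0 0 0 0 0 10;0 0 0 0 0 0 10")

```text
time_s: 7.48
eef_pos: [484.0, -138.4, 188.4]
ee_rot: [-0.001, 0.721, 0.693, -0.0]
force: [-3.1, 0.3, -5.6]
grip_width: 0.228
grip_force: 39.4
```

```bash
python3 st.py
python3 - <<'E'
from h import *
s=sense();x,y,z=s["eef_pos"]
p=capture("side"); c=proj(p,[490,-138,140]); im,o=crop(p,c[0],c[1],40,7)
q=capture("top"); c=proj(q,[490,-138,140]); i2,o=crop(q,c[0],c[1],40,7)
cv2.imwrite("pics/c.png",np.hstack([cv2.resize(im,(400,400)),cv2.resize(i2,(400,400))]))
E
```

```text
7.48 [ 484.  -138.4  188.4] yaw 1.532 z [-1.6e-03  7.0e-04 -1.0e+00] F [-3.1  0.3 -5.6] T [-0.02  0.96  0.1 ] grip 0.228 39.43951964378357
```

View pics/c.png

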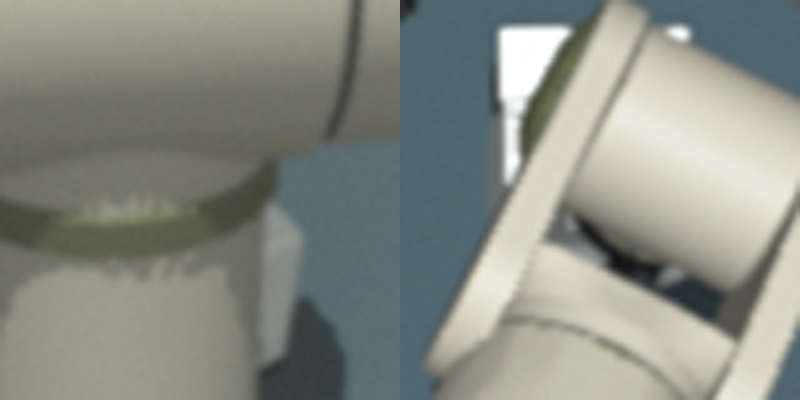

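Views are blocked, but the force fits the leaf resting on the cartridge's rear face (Fx −3 N). The foot is about 42 deep, so I'll move across toward the hinge.

Request:
drive_tool(commands="0.02 -0.001 0 0 0 0 10;0.02 -0.001 0 0 0 0 10;0.02 -0.001 0 0 0 0 10;0.02 -0.001 0 0 0 0 10;0.02 -0.001 0 0 0 0 10;0.02 -0.001 0 0 0 0 10;0 0 0 0 0 0 10")

```text
time_s: 8.17
eef_pos: [496.9, -139.3, 189.1]
ee_rot: [0.0, 0.721, 0.693, 0.0]
force: [-2.4, -0.0, -0.5]
grip_width: 0.225
grip_force: 40.2
```

```bash
python3 st.py
```

```text
8.17 [ 496.9 -139.3  189.1] yaw 1.532 z [ 7.e-04 -3.e-04 -1.e+00] F [-2.4 -0.  -0.5] T [0.12 0.82 0.04] grip 0.225 40.1611053943634
```

Request:
drive_tool(commands="0.02 -0.003 0 0 0 0 10;0.02 -0.003 0 0 0 0 10;0.02 -0.002 0 0 0 0 10;0.02 -0.001 0 0 0 0 10;0.01 -0.001 0 0 0 0 10;0.01 0 0 0 0 0 10;0 0 0 0 0 0 10")

```text
time_s: 8.75
eef_pos: [506.5, -140.2, 188.8]
ee_rot: [-0.0, 0.721, 0.693, -0.0]
force: [-3.7, 0.1, -3.4]
grip_width: 0.225
grip_force: 39.8
```

```bash
python3 st.py
```

```text
8.75 [ 506.5 -140.2  188.8] yaw 1.532 z [-1.e-04  0.e+00 -1.e+00] F [-3.7  0.1 -3.4] T [0.16 1.05 0.07] grip 0.225 39.830875396728516
```

Request:
drive_tool(commands="0 0 -0.02 0 0 0 10;0 0 -0.02 0 0 0 10;0 0 -0.02 0 0 0 10;0 0 -0.02 0 0 0 10;0 0 -0.02 0 0 0 10;0 0 0 0 0 0 10")

```text
time_s: 9.25
eef_pos: [506.3, -140.1, 178.4]
ee_rot: [-0.0, 0.721, 0.693, -0.0]
force: [-2.8, -0.0, -2.3]
grip_width: 0.228
grip_force: 39.8
```

```bash
python3 st.py
```

```text
9.25 [ 506.3 -140.1  178.4] yaw 1.532 z [-6.e-04  2.e-04 -1.e+00] F [-2.8 -0.  -2.3] T [-0.03  0.84  0.06] grip 0.228 39.82934653759003
```

Request:
drive_tool(commands="0 0 -0.01 0 0 0 10;0 0 -0.01 0 0 0 10;0 0 -0.01 0 0 0 10;0 0 -0.01 0 0 0 10;0 0 -0.01 0 0 0 10;0 0 0 0 0 0 10")

```text
time_s: 9.75
eef_pos: [507.7, -140.5, 175.3]
ee_rot: [0.002, 0.721, 0.693, 0.001]
force: [0.2, 0.7, 8.3]
grip_width: 0.227
grip_force: 41.1
```

```bash
python3 st.py
```

```text
9.75 [ 507.7 -140.5  175.3] yaw 1.532 z [ 0.0046 -0.0016 -1.    ] F [0.2 0.7 8.3] T [ 0.06 -0.04  0.08] grip 0.227 41.13390505313873
```

Request:
drive_tool(commands="0.01 0 0 0 0 0 10;0.01 0 0 0 0 0 10;0 0 0 0 0 0 10")

```text
time_s: 10.0
eef_pos: [508.8, -140.3, 174.2]
ee_rot: [0.001, 0.721, 0.693, 0.0]
force: [-0.0, -1.8, 0.0]
grip_width: 0.223
grip_force: 40.2
```

```bash
python3 st.py
```

```text
10.0 [ 508.8 -140.3  174.2] yaw 1.532 z [ 1.2e-03 -6.0e-04 -1.0e+00] F [-0.  -1.8  0. ] T [-0.18  0.19  0.11] grip 0.223 40.186434388160706
```

Request:
drive_tool(commands="0.005 0 -0.01 0 0 0 10;0 0 -0.01 0 0 0 10;0 0 -0.01 0 0 0 10;0 0 -0.01 0 0 0 10;0 0 0 0 0 0 10")

```text
time_s: 10.42
eef_pos: [509.0, -140.1, 169.6]
ee_rot: [-0.0, 0.721, 0.693, 0.0]
force: [0.8, -0.5, -2.7]
grip_width: 0.222
grip_force: 39.8
```

```bash
python3 st.py
```

```text
10.42 [ 509.  -140.1  169.6] yaw 1.532 z [ 1.e-04  2.e-04 -1.e+00] F [ 0.8 -0.5 -2.7] T [-0.11  0.11  0.11] grip 0.222 39.82508182525635
```

Request:
drive_tool(commands="0 0 -0.01 0 0 0 10;0 0 -0.01 0 0 0 10;0 0 -0.01 0 0 0 10;0 0 -0.01 0 0 0 10;0 0 -0.01 0 0 0 10;0 0 0 0 0 0 10")

```text
time_s: 10.92
eef_pos: [508.9, -140.2, 164.7]
ee_rot: [-0.0, 0.721, 0.693, 0.0]
force: [-0.4, -0.7, -1.4]
grip_width: 0.228
grip_force: 39.9
```

```bash
python3 st.py
```

```text
10.92 [ 508.9 -140.2  164.7] yaw 1.532 z [ 0.e+00  1.e-04 -1.e+00] F [-0.4 -0.7 -1.4] T [-0.09  0.08  0.17] grip 0.228 39.90287482738495
```

Request:
drive_tool(commands="0 0 -0.01 0 0 0 10;0 0 -0.01 0 0 0 10;0 0 -0.01 0 0 0 10;0 0 -0.01 0 0 0 10;0 0 -0.01 0 0 0 10")

```text
time_s: 11.33
eef_pos: [509.0, -140.2, 159.8]
ee_rot: [0.0, 0.721, 0.693, 0.0]
force: [-0.3, -0.7, 0.5]
grip_width: 0.227
grip_force: 40.2
```

```bash
python3 st.py
```

```text
11.33 [ 509.  -140.2  159.8] yaw 1.532 z [ 1.e-04 -1.e-04 -1.e+00] F [-0.3 -0.7  0.5] T [-0.08  0.11  0.1 ] grip 0.227 40.23566722869873
```

Request:
drive_tool(commands="0 0 -0.01 0 0 0 10;0 0 -0.01 0 0 0 10;0 0 -0.01 0 0 0 10;0 0 -0.01 0 0 0 10")

```text
time_s: 11.67
eef_pos: [509.0, -140.2, 155.8]
ee_rot: [0.0, 0.721, 0.693, 0.0]
force: [-0.5, -0.0, 1.9]
grip_width: 0.222
grip_force: 40.2
```

Request:
drive_tool(commands="0 0 -0.01 0 0 0 10;0 0 -0.01 0 0 0 10;0 0 -0.01 0 0 0 10")

```text
time_s: 11.92
eef_pos: [508.9, -140.2, 152.8]
ee_rot: [0.0, 0.721, 0.693, 0.0]
force: [0.0, -0.5, 1.0]
grip_width: 0.23
grip_force: 40.2
```

Request:
drive_tool(commands="0 0 -0.01 0 0 0 10;0 0 -0.01 0 0 0 10;0 0 -0.01 0 0 0 10")

```text
time_s: 12.17
eef_pos: [509.0, -140.3, 150.5]
ee_rot: [0.0, 0.721, 0.693, 0.0]
force: [-1.7, 0.0, 7.7]
grip_width: 0.228
grip_force: 41.1
```

Request:
drive_tool(commands="0 0 -0.01 0 0 0 10;0 0 -0.01 0 0 0 10")

```text
time_s: 12.33
eef_pos: [509.0, -140.3, 148.5]
ee_rot: [0.0, 0.721, 0.693, 0.0]
force: [-2.2, 0.3, 7.0]
grip_width: 0.227
grip_force: 41.1
```

Request:
drive_tool(commands="0 0 -0.01 0 0 0 10;0 0 -0.01 0 0 0 10")

```text
time_s: 12.5
eef_pos: [509.0, -140.3, 146.5]
ee_rot: [0.0, 0.721, 0.693, 0.0]
force: [-2.3, 0.3, 7.7]
grip_width: 0.228
grip_force: 41.1
```

Request:
drive_tool(commands="0 0 -0.005 0 0 0 10;0 0 -0.005 0 0 0 10")

```text
time_s: 12.67
eef_pos: [509.2, -140.4, 146.4]
ee_rot: [0.001, 0.721, 0.693, 0.0]
force: [-5.0, 0.9, 18.5]
grip_width: 0.228
grip_force: 42.7
```

Request:
drive_tool(commands="0 0 -0.003 0 0 0 10;0 0 0 0 0 0 10")

```text
time_s: 12.83
eef_pos: [509.2, -140.4, 146.4]
ee_rot: [0.001, 0.721, 0.693, 0.0]
force: [-5.0, 2.0, 17.5]
grip_width: 0.23
grip_force: 42.6
```

Request:
drive_tool(commands="0 0 0.006 0 0 0 10;0 0 0 0 0 0 50;0 0 0 0 0 0 60;0 0 0 0 0 0 60;0 0 0 0 0 0 60;0 0 0 0 0 0 60;0 0 0.1 0 0 0 60;0 0 0.2 0 0 0 60;0 0 0.3 0 0 0 60;0 0 0.3 0 0 0 60;-0.2 0 0.3 0 0 0 60;-0.3 -0.2 0.1 0 0 0 60;-0.3 -0.3 0 0 0 0 60;-0.3 -0.3 0 0 0 0 60;-0.2 -0.35 0 0 0 0 60;-0.2 -0.35 0 0 0 0 60;-0.2 -0.35 0 0 0 0 60;-0.1 -0.35 0 0 0 0 60;0 0 0 0 0 0 60;0 0 0 0 0 0 60")

```text
time_s: 14.5
eef_pos: [329.3, -360.2, 275.5]
ee_rot: [-0.0, 0.722, 0.692, 0.0]
force: [0.9, 0.1, -0.2]
grip_width: 0.602
grip_force: 0.0
```

```bash
python3 st.py
python3 - <<'E'
from h import *
b=[]
for n in("top","side"):
    p=capture(n); c=proj(p,[490,-138,120]); im,o=crop(p,c[0],c[1],32,6)
    for B,k in((boxpts(508.4,-139,-.04,20,46,34,128),(0,0,255)),(boxpts(508.4,-139,-.04,20,30,128,156),(0,0,255))):
        q=((np.array([proj(p,X) for X in B])-o+.5)*6).astype(np.int32); cv2.polylines(im,[cv2.convexHull(q)],True,k,1)
    b.append(im)
cv2.imwrite("pics/d.png",np.hstack(b))
E
```

```text
14.5 [ 329.3 -360.2  275.5] yaw 1.529 z [ 0.e+00  2.e-04 -1.e+00] F [ 0.9  0.1 -0.2] T [-0.07  0.03  0.01] grip 0.602 0.0
```

View pics/d.png

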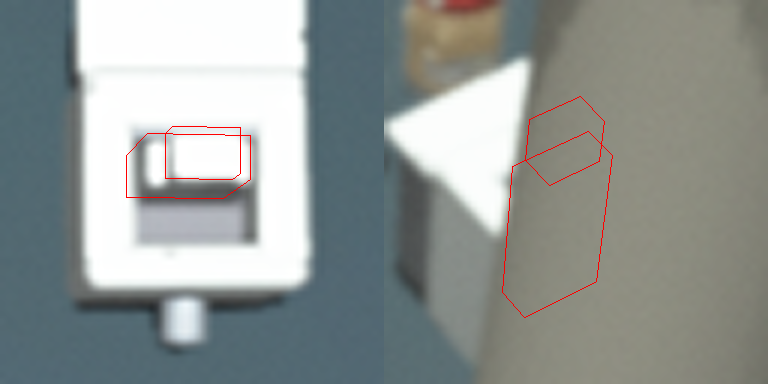

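The top view shows the cartridge upright at the tank side of the mouth, matching the outline I expected (neck around (203,153)). The ledge is visible in front of it and the gripper is well clear.

```bash
python3 -c "
from rig import *
print(finish_job())"
```

```text
the job is handed in; nothing more can be done
None
```

The cartridge is in the shaft, upright and let go; the valve plate went about 6 mm down to a firm stop at roughly 20 N. I handed the job in at about 14.5 s, and no verdict came back.

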